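Roll the flip timer to red and park it on its charging rail

ROBOT

A 6-joint arm with a two-finger parallel gripper is mounted at the origin on a cart in front of the work surface, level with it; the furniture and walls round the work are solid. World frame = base frame: x ahead of the robot, y to its left, z up, the work surface at z = 0. Lengths are in mm, angles in rad, forces in N, time in s.
With the tool pointing down it reaches from about 325 to 850 mm from the base axis. Payload 15.5 kg.
Tool frame: the origin (TCP) lies between the finger pads; the fingertips stand 11 mm ahead of it and the grasp point (between the pads) lies 8 mm behind it; z points along the fingers, y is the line along which they close (so a half turn about z gives the same grasp; the last joint's range is limited). The gripper opens to 91 mm and grips with 3 to 60 N. Pads are 32 mm wide; open, the fingers measure 118 mm over their backs; the gripper's body (76 mm by 178 mm) begins 60 mm behind the grasp point.
Start: joints at [1.032, 0.494, 1.345, -0, 1.302, -0.096], TCP at [267.79, 564.725, 202.015] pointing down, gripper open.
Joint ranges: [-2.91, 2.91], [-0.82, 2.16], [0.22, 2.67], [-1.22, 4.37], [0.12, 2.79], [-3.08, 3.08]. Speed limits (rad/s): [1.89, 1.89, 2.57, 3.01, 3.01, 3.01].

INTERFACE

Orientations are given as a 3x3 rotation matrix whose columns are the frame's x, y, z axes.
In Python, from bench import telemetry, cams, sign_off gives the robot as it stands. The module is installed in compiled form; this text tells all that it offers.
- The arm moves only by the tool drive_tool, never from a script. Its argument "commands" is a list of rows, each a list of 3 entries, a list of its own where there are three numbers: the shift along the world's x, y, z in m, then the turn, a rotation vector about the world's x, y, z in degrees, then the opening in per cent of the stroke, from 0 (shut) to 100 (fully open). A call has 1 to 20 rows; each row shifts and turns the commanded pose from where the row before left it; what a row does not reach is not made up. A row lasts 1/8 s, in which the tool goes at most 62.5 mm and 10.7 degrees, less where a joint would pass 70% of its speed; a pose out of reach is approached as far as the arm can. A call is refused whole if a number of a shift passes 0.0625 or a number of a turn 10.7, either way. A call with a gripper value outside its range is refused whole. The fingers move at their own pace and stop on an object; the grip force is fixed at half the most. Time passes only in rows, so rows that do not move let the fingers close. It gives the time, the measured TCP pose, the force, the opening and the grip force at its end, in the units of the state.
- telemetry.get_obs(): the state, without advancing time (a new reading comes with each control period).
- cams.read_camera(name): name is "scene" or "top" or "wrist"; returns a dict with "frame" (384x512x3 uint8, red, green, blue), "z_map" (384x512 float32, mm along the optical axis (not along the pixel's ray), 0 where there is no reading), "fx", "fy", "cx", "cy" (pixels), "world_from_camera" (4x4, takes a point from camera to world coordinates). Camera axes: x right, y down, z forward; pixel columns grow to the right and rows downward; lengths in mm; the calibration is good to about 2 mm. A picture is of the moment at which its call begins.
- sign_off(): hands the job in; it is judged then, once.
The state is a dict: "t": time; "q": joint angles; "joint_vel": joint speeds; "joint_torque": joint torques, N m; "tool_pos": TCP position; "ee_rot": TCP orientation; "force": force on the tool from outside, world axes, zero at the start; "moment": the same for the moment, N m; "finger_gap": opening from 0.0 (shut) to 1.0 (fully open); "gripper_force": force on a finger pad.
Only numpy, scipy, OpenCV 4.12 (cv2) and the standard library are available. Lean on these libraries where they do the work, as an engineer would, in place of code of your own. Each camera call takes 0.05 s, during which the arm holds its last target. There are 200 camera calls.

TASK

Roll the six-sided flip timer over its long edges, face by face, until its red panel is flat on top, without picking it up or standing it on end. Only after that, slide it endways, red still up, until one end sits flat against the brass-striped face of the charging rail, and let go. Leave everything else on the worktop where it is.

Things in the scene. Friction and masses are not known exactly. Their poses are not given: they have to be found in the camera images.
- flip_timer: White six-sided flip timer, a hexagonal prism with a grippy rubber coat (friction about 1), 0.2 to 0.42 kg: 120 mm long (local y, end faces at +-60 mm), 80 mm across flats (its height), long faces 46 mm wide, 92 mm from edge to edge. Origin at its centre, 40 mm up when flat. Local +z is the red panel's normal. Starts yellow up, length roughly sideways. A roll moves it 46 mm.
- red_panel (a point): Centre of the red panel (1 white dot), 40 mm from the timer's centre along its local +z. Turning from +z towards +x about local y, the panels follow every 60 degrees: red, orange, yellow, green, blue, black (1 to 6 dots). At the start red is on the robot-side lower slope: rolled away from the robot, orange comes up after one roll, red after two.
- timer_slope (a point): Point on the orange panel, 40 mm from the timer's centre; at the start the robot-side upper slope, 30 degrees off vertical. A fingertip put on that slope about 60 mm up and moved away from the robot in an arc about the far lower edge tips the timer with under 10 N; past 30 degrees it falls on by itself. A level push there tips it too but grips and needs up to 80 N.
- timer_end (a point): Centre of the timer's left end face (local y = +60 mm). Pushed there with the fingertips low down (10 to 35 mm up) it slides endways to the rail; a push above the rail's top (36 mm) may lift that end. If one corner meets the rail first it sticks: swing the pushed end round with flat closed fingers held against it, rather than pushing harder.
- rail: Charging rail, fixed to the right of the timer: aluminium bar 240 mm long (local x, roughly away from the robot), 24 mm thick, 36 mm high, two brass strips along its left face. Origin at the centre of its underside; the brass face is the plane local y = +12 mm, facing the timer. With an end flat against it the timer's centre is at local y = 72 mm.
- spice_green: Bystander: spice jar with red cap and green label, 45 mm across, 106 high; origin at the centre of its underside; leave it where it is.
- spice_brown: Bystander: spice jar with red cap and dark label, 45 mm across, 106 high; origin at the centre of its underside; leave it where it is.
- espresso: Bystander: small striped espresso cup, 58x87x56 mm; origin at the centre of its underside; leave it where it is.
- tumbler: Bystander: clear tumbler standing upside down, 77 mm across, 89 high; origin at the centre of its underside; leave it where it is.

How it is judged:
By the outcome, as a careful person would: the job done as asked, in the order asked, and still so for the second after the job is handed in, with the robot touching nothing.
It also fails if it takes over 72 s, if anything falls off the work surface, if the arm or the gripper's body presses on something with over 40 N, if the wrist force passes 120 N, or if a joint passes its speed limit or range.

## Working session

There is one attempt and no reset: what is moved stays moved. The work goes in short steps, Python scripts to look and compute and a tool call to move; the robot and the scene stay as the last step left them, time stands still between calls to the robot, and variables do not carry over. Pictures are saved under pics/ and viewed, at most 10 in all, crops included, and the job is handed in when it is done.

Besides the shell and the picture viewer there is one more tool, called after "Emit:" as name([rows], argument=value, ...), one row to a line, values as JSON. drive_tool: Moves the arm, as the interface text tells. Its arguments: {"type":"object","properties":{"commands":{"type":"array"}},"required":["commands"]}

```bash
mkdir -p pics
cat > h.py <<'E'
import numpy as np, cv2
from bench import telemetry, cams, sign_off
np.set_printoptions(precision=3,suppress=True)
def cloud(c):
    z=c["z_map"]; v,u=np.mgrid[:z.shape[0],:z.shape[1]]
    P=np.stack([(u-c["cx"])/c["fx"]*z,(v-c["cy"])/c["fy"]*z,z],-1)
    T=np.array(c["world_from_camera"]); W=P@T[:3,:3].T+T[:3,3]
    W[z<=0]=np.nan
    return W
E
python3 - <<'E'
from h import *
a=[cams.read_camera(n) for n in("scene","top")]
cv2.imwrite("pics/a.png",cv2.resize(np.vstack([x["frame"] for x in a])[:,:,::-1],None,fx=.78,fy=.78))
cv2.imwrite("pics/top.png",cv2.resize(a[1]["frame"][:,:,::-1],None,fx=1.5,fy=1.5))
for x in a: print(np.array(x["world_from_camera"]))
o=telemetry.get_obs();print(o)
E
```

```text
[[   0.888   -0.193    0.417  104.829]
 [  -0.459   -0.333    0.823 -990.049]
 [  -0.02    -0.923   -0.385  487.312]
 [   0.       0.       0.       1.   ]]
[[  -0.025   -0.989    0.142  403.765]
 [  -1.       0.023   -0.021 -107.553]
 [   0.018   -0.143   -0.99  1116.277]
 [   0.       0.       0.       1.   ]]
{'t': 0.1, 'q': array([ 1.033,  0.494,  1.346, -0.   ,  1.303, -0.096]), 'joint_vel': array([ 0.001, -0.001, -0.002,  0.001, -0.   ,  0.001]), 'joint_torque': array([  0.001, -88.023, -38.254,   0.07 ,   0.048,  -0.   ]), 'tool_pos': array([267.593, 564.425, 201.48 ]), 'ee_rot': array([[-0.904,  0.428, -0.001],
       [ 0.428,  0.904, -0.001],
       [ 0.   , -0.001, -1.   ]]), 'force': array([ 0.167, -0.721, -1.339]), 'moment': array([ 0.002,  0.037, -0.035]), 'gripper_force': 0.0, 'finger_gap': 0.9999019652764247}
```

View pics/top.png

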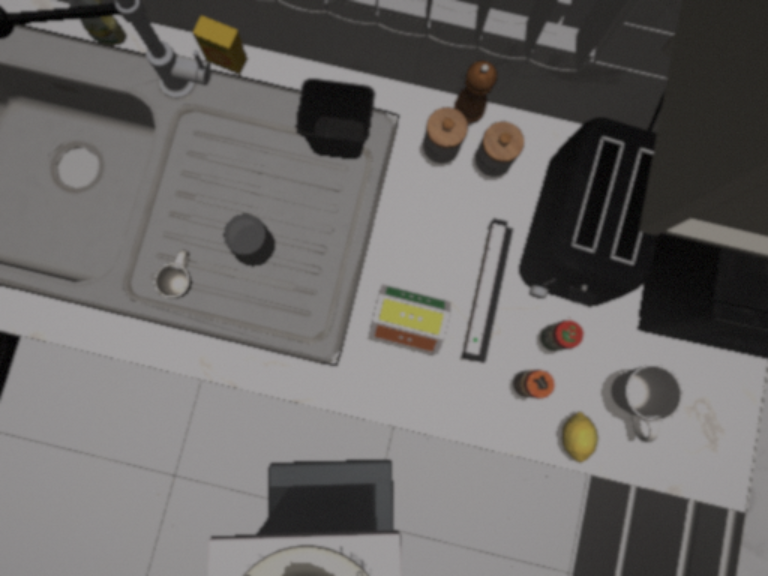

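View pics/a.png

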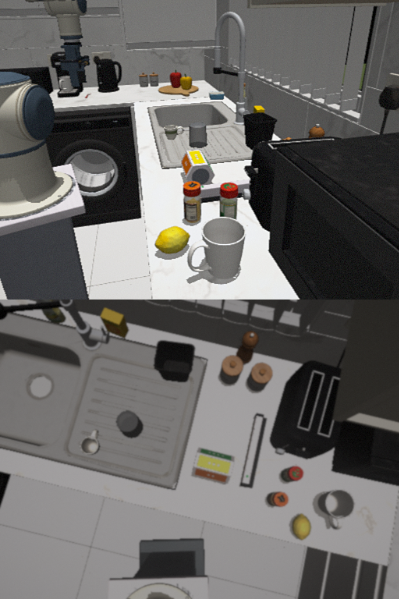

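The top view shows the timer at about (410,318) with yellow up, orange on the robot side and green on the far side. The rail is at (488,290) to its right, the jars at (565,335) and (538,383), and the sink edge just left of the timer. Next I measure the timer and rail.

```bash
cat >> h.py <<'E'
def comp(W,f,seed,lo,hi):
    m=((W[...,2]>lo)&(W[...,2]<hi)).astype(np.uint8)
    n,l=cv2.connectedComponents(m,connectivity=4)
    return l==l[seed[1],seed[0]] if m[seed[1],seed[0]] else None
def rect(P):
    r=cv2.minAreaRect(P[:,:2].astype(np.float32)); return r, cv2.boxPoints(r)
def colours(f):
    h=cv2.cvtColor(f,cv2.COLOR_RGB2HSV).astype(int); H,S,V=h[...,0],h[...,1],h[...,2]
    s=(S>110)&(V>50)
    return dict(red=s&((H<6)|(H>174)),orange=s&(H>=6)&(H<18),yellow=s&(H>=22)&(H<35),green=s&(H>=45)&(H<85))
E
python3 - <<'E'
from h import *
c=cams.read_camera("top");W=cloud(c);f=c["frame"]
print("table z",np.nanmedian(W[250:275,200:240,2]), W[212,273],W[190,325],W[150,310])
win=np.zeros(f.shape[:2],bool);win[185:240,240:305]=1
for k,m in colours(f).items():
    m=m&win
    if m.sum()>15:
        P=W[m];P=P[~np.isnan(P[:,2])];r,b=rect(P);print(k,m.sum(),np.median(P,0),r)
        q=P-P.mean(0);print("  normal",np.linalg.svd(q,full_matrices=False)[2][2])
m=comp(W,f,(273,212),70,95)
if m is not None: P=W[m];print("top",np.median(P[:,2]),*rect(P),sep='\n')
m=(W[...,2]>28)&(W[...,2]<46);m[:, :305]=0;m[:,345:]=0;m[:140]=0;m[245:]=0
P=W[m];print("rail",len(P),np.median(P[:,2]),*rect(P),sep='\n')
m=(W[...,2]>10)&(W[...,2]<95)&win;P=W[m];print("timer all",*rect(P),sep='\n')
E
```

```text
table z -1.3499779191140533 [ 499.922 -181.429   77.649] [ 556.879 -318.873   35.545] [ 671.72  -291.933   -5.019]
orange 258 [ 469.872 -173.869   58.485] ((469.5340270996094, -173.71922302246094), (96.7530288696289, 15.409720420837402), 74.06954956054688)
  normal [ 0.851 -0.243 -0.466]
yellow 464 [ 502.746 -184.097   79.329] ((502.9308166503906, -183.3317413330078), (95.23236846923828, 31.877256393432617), 73.96052551269531)
  normal [-0.004 -0.002  1.   ]
top
78.77519185848655
((502.8818359375, -184.24972534179688), (120.40421295166016, 59.479671478271484), 73.78909301757812)
[[ 457.518 -233.756]
 [ 514.632 -250.361]
 [ 548.246 -134.744]
 [ 491.131 -118.139]]
rail
909
34.81269482712423
((552.6600341796875, -315.9224548339844), (25.86382293701172, 245.39817810058594), 75.24534606933594)
[[ 430.713 -297.179]
 [ 668.02  -359.677]
 [ 674.607 -334.666]
 [ 437.3   -272.168]]
timer all
((503.44134521484375, -184.3408203125), (120.40286254882812, 91.41910552978516), 74.17826080322266)
[[ 443.05  -229.799]
 [ 531.006 -254.724]
 [ 563.833 -138.883]
 [ 475.877 -113.958]]
```

Emit:
drive_tool([
  [[0.0096, -0.0453, 0], [0, 0, 0.56], 50],
  [[0.0096, -0.0453, 0], [0, 0, 0.56], 50],
  [[0.0096, -0.0453, 0], [0, 0, 0.56], 50],
  [[0.0096, -0.0453, 0], [0, 0, 0.56], 50],
  [[0.0096, -0.0453, 0], [0, 0, 0.56], 50],
  [[0.0096, -0.0453, 0], [0, 0, 0.56], 50],
  [[0.0096, -0.0453, 0], [0, 0, 0.56], 50],
  [[0.0096, -0.0453, 0], [0, 0, 0.56], 50],
  [[0.0096, -0.0453, 0], [0, 0, 0.56], 50],
  [[0.0096, -0.0453, 0], [0, 0, 0.56], 50],
  [[0.0096, -0.0453, 0], [0, 0, 0.56], 50],
  [[0.0096, -0.0453, 0], [0, 0, 0.56], 50],
  [[0.0096, -0.0453, 0], [0, 0, 0.56], 50],
  [[0.0096, -0.0453, 0], [0, 0, 0.56], 50],
  [[0.0096, -0.0453, 0], [0, 0, 0.56], 50],
  [[0.0096, -0.0453, 0], [0, 0, 0.56], 50],
  [[0, 0, -0.043], [0, 0, 0], 50],
  [[0, 0, -0.043], [0, 0, 0], 50],
  [[0, 0, -0.044], [0, 0, 0], 50],
  [[0, 0, 0], [0, 0, 0], 50],
])

```text
t: 2.65
tool_pos: [419.6, -159.2, 70.2]
ee_rot: [[-0.959, 0.283, -0.005], [0.283, 0.959, 0.003], [0.005, 0.001, -1.0]]
force: [-0.1, -0.3, 1.0]
finger_gap: 0.5
gripper_force: 0.0
```

Emit:
drive_tool([
  [[0.0096, -0.0028, 0], [0, 0, 0], 50],
  [[0.0096, -0.0028, 0], [0, 0, 0], 50],
  [[0.0096, -0.0028, 0], [0, 0, 0], 50],
  [[0.0029, -0.0008, 0], [0, 0, 0], 50],
  [[0.0019, -0.0006, 0], [0, 0, 0], 50],
  [[0, 0, 0], [0, 0, 0], 50],
])

```text
t: 3.4
tool_pos: [454.9, -169.8, 72.0]
ee_rot: [[-0.959, 0.283, -0.0], [0.283, 0.959, 0.0], [0.0, 0.0, -1.0]]
force: [0.1, 0.6, -0.2]
finger_gap: 0.501
gripper_force: 0.0
```

Run:
```python
from h import *
c=cams.read_camera("wrist");s=cams.read_camera("scene")
cv2.imwrite("pics/w1.png",np.hstack([c["frame"],cv2.resize(s["frame"][130:274,160:352],(512,384))])[:,:,::-1][:,::1][:, :1024][::1] if 0 else cv2.resize(np.hstack([c["frame"],cv2.resize(s["frame"][130:274,160:352],(512,384))])[:,:,::-1],None,fx=.78,fy=.78))
```

```text
(no output)
```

View pics/w1.png

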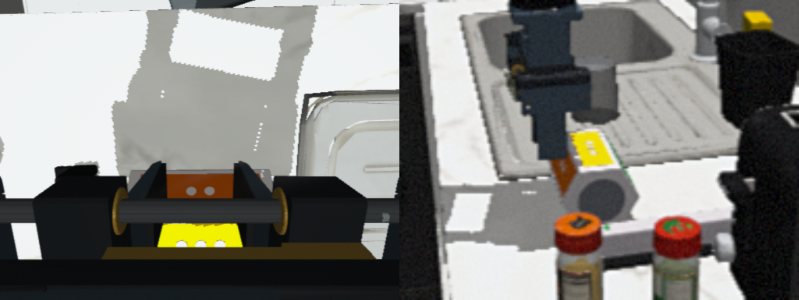

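Emit:
drive_tool([
  [[0.0026, -0.0008, 0.0024], [0, 0, 0], 50],
  [[0.0026, -0.0007, 0.0024], [0, 0, 0], 50],
  [[0.0028, -0.0008, 0.0022], [0, 0, 0], 50],
  [[0.0028, -0.0008, 0.0021], [0, 0, 0], 50],
  [[0.003, -0.0009, 0.0019], [0, 0, 0], 50],
  [[0.003, -0.0008, 0.0019], [0, 0, 0], 50],
])

```text
t: 4.25
tool_pos: [472.0, -174.7, 85.0]
ee_rot: [[-0.959, 0.283, -0.0], [0.283, 0.959, -0.0], [0.0, -0.0, -1.0]]
force: [0.1, -0.6, 0.9]
finger_gap: 0.501
gripper_force: 0.0
```

Run:
```python
from h import *
s=cams.read_camera("scene")
print(telemetry.get_obs()["force"])
cv2.imwrite("pics/s2.png",cv2.resize(s["frame"][170:274,190:322,::-1],None,fx=3,fy=3))
```

```text
[1.174 0.329 0.336]
```

View pics/s2.png

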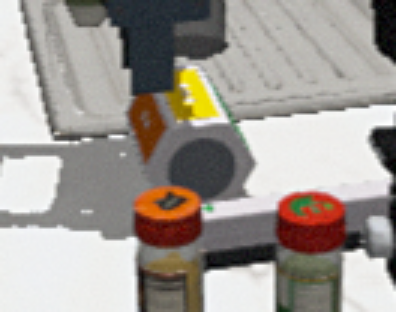

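```bash
cat >> h.py <<'E'
def faces(c=None):
    c=c or cams.read_camera("top");W=cloud(c);f=c["frame"]
    win=np.zeros(f.shape[:2],bool);win[150:245,235:325]=1
    for k,m in colours(f).items():
        m=m&win
        n,l,st,_=cv2.connectedComponentsWithStats(m.astype(np.uint8))
        if n<2: continue
        m=l==1+st[1:,4].argmax()
        if m.sum()>40:
            P=W[m];P=P[~np.isnan(P[:,2])];v=np.linalg.svd(P-P.mean(0),full_matrices=False)[2]
            print(k,m.sum(),P.mean(0),"n",v[2]*np.sign(v[2][2]),"long",v[0]*np.sign(v[0][1]))
    return W,f
E
python3 -c "
from h import *
W,f=faces();P=W.reshape(-1,3)
d=np.array([.961,-.277]);a=np.array([.28,.96]);q=P[:,:2]-[503,-184.3]
u=q@d;v=q@a
m=(abs(v)<75)&(abs(u)<110)&(P[:,2]>5)
for lo in range(-80,80,10):
    k=m&(v>=lo)&(v<lo+10)
    print(lo,k.sum(),[ (int(b),int(np.median(P[k&(u>=b)&(u<b+10),2]))) for b in range(-60,60,10) if (k&(u>=b)&(u<b+10)).sum()>2])
"
```

```text
-80 121 [(-60, 484), (-50, 488), (-40, 500), (-30, 499), (-20, 495), (-10, 488), (0, 475)]
-70 375 [(-60, 503), (-50, 504), (-40, 503), (-30, 500), (-20, 496), (-10, 488), (0, 476)]
-60 541 [(-60, 502), (-50, 503), (-40, 502), (-30, 500), (-20, 494), (-10, 485), (0, 471)]
-50 561 [(-60, 498), (-50, 499), (-40, 499), (-30, 497), (-20, 493), (-10, 486), (0, 474)]
-40 518 [(-60, 497), (-50, 499), (-40, 500), (-30, 498), (-20, 494), (-10, 487), (0, 478), (10, 464)]
-30 460 [(-60, 496), (-50, 499), (-40, 499), (-30, 498), (-20, 495), (-10, 489), (0, 479), (10, 467)]
-20 462 [(-60, 495), (-50, 498), (-40, 499), (-30, 499), (-20, 496), (-10, 490), (0, 482), (10, 471)]
-10 468 [(-60, 495), (-50, 498), (-40, 499), (-30, 499), (-20, 496), (-10, 492), (0, 484), (10, 473)]
0 469 [(-60, 494), (-50, 498), (-40, 499), (-30, 500), (-20, 497), (-10, 493), (0, 486), (10, 474)]
10 472 [(-60, 492), (-50, 497), (-40, 499), (-30, 499), (-20, 498), (-10, 494), (0, 486), (10, 477)]
20 465 [(-60, 492), (-50, 496), (-40, 499), (-30, 499), (-20, 498), (-10, 495), (0, 489), (10, 479), (20, 467)]
30 470 [(-60, 490), (-50, 496), (-40, 499), (-30, 500), (-20, 499), (-10, 495), (0, 490), (10, 481), (20, 471)]
40 484 [(-60, 489), (-50, 495), (-40, 498), (-30, 499), (-20, 499), (-10, 497), (0, 493), (10, 486), (20, 478)]
50 505 [(-60, 489), (-50, 497), (-40, 501), (-30, 504), (-20, 504), (-10, 502), (0, 498), (10, 491), (20, 482), (30, 470)]
60 589 [(-60, 495), (-50, 498), (-40, 502), (-30, 504), (-20, 504), (-10, 501), (0, 496), (10, 484)]
70 261 [(-60, 495), (-50, 496), (-40, 499), (-30, 494), (-20, 487), (-10, 484), (0, 474)]
```

```bash
python3 -c "
from h import *
c=cams.read_camera('scene');W=cloud(c);f=c['frame']
m=colours(f)['yellow'];m[:170]=0;m[240:]=0;m[:,:190]=0;m[:,300:]=0
P=W[m];P=P[~np.isnan(P[:,2])];v=np.linalg.svd(P-P.mean(0),full_matrices=False)[2];print(len(P),P.mean(0),v[2],P.min(0),P.max(0))
P=W.reshape(-1,3);F=f.reshape(-1,3)
d=np.array([.961,-.277]);a=np.array([.28,.96]);q=P[:,:2]-[503,-184.3]
u=q@d;v=q@a
m=(abs(v)<65)&(u<20)&(u>-75)&(P[:,2]>60)&(P[:,2]<130)&(F.max(1)<110)
for z in range(60,130,6):
  k=m&(P[:,2]>=z)&(P[:,2]<z+6)
  if k.sum()>3: print(z,k.sum(),np.percentile(u[k],[3,97]),np.percentile(v[k],[3,97]))
m=(abs(v)<80)&(abs(u)<75)&(P[:,2]>3)&(v<-50)&(v>-72)
for z in range(3,95,8):
  k=m&(P[:,2]>=z)&(P[:,2]<z+8)
  if k.sum()>3: print('end',z,k.sum(),np.percentile(u[k],[3,97]),np.percentile(v[k],[3,50,97]))
"
```

```text
185 [ 502.019 -196.559   80.595] [ 0.065 -0.078 -0.995] [ 466.696 -437.336   78.42 ] [ 529.978 -139.311  106.439]
60 69 [-35.497  15.391] [-60.716  35.883]
66 38 [-32.128   1.153] [-59.705  31.562]
72 32 [-28.834  -2.136] [-59.49   16.181]
78 5 [-24.163   0.23 ] [-30.765  52.535]
96 28 [-47.622 -16.154] [-31.058  24.235]
102 31 [-47.678 -18.846] [-33.565  23.211]
108 39 [-47.622 -16.395] [-34.253  24.567]
114 37 [-47.191 -16.544] [-35.322  24.499]
120 36 [-49.269 -16.617] [-34.769  23.488]
126 26 [-49.307 -16.109] [-35.223 -16.524]
end 3 11 [-0.584 25.967] [-60.829 -57.783 -55.192]
end 11 39 [ 0.343 30.439] [-60.49  -58.736 -56.825]
end 19 55 [-12.341  33.803] [-61.533 -58.727 -56.423]
end 27 96 [-38.495  37.913] [-61.352 -59.007 -56.195]
end 35 120 [-43.177  40.68 ] [-61.215 -58.608 -54.957]
end 43 99 [-41.33   39.842] [-60.891 -58.362 -54.488]
end 51 99 [-37.406  35.66 ] [-60.812 -58.437 -54.501]
end 59 83 [-33.283  30.959] [-61.399 -58.917 -54.156]
end 67 81 [-28.697  26.429] [-60.732 -58.502 -53.815]
end 75 68 [-23.939  21.164] [-61.123 -57.376 -50.258]
```

```bash
python3 -c "
from h import *
c=cams.read_camera('scene');W=cloud(c);f=c['frame']
P=W.reshape(-1,3);F=f.reshape(-1,3)
d=np.array([.961,-.277]);a=np.array([.28,.96]);q=P[:,:2]-[503,-184.3]
u=q@d;v=q@a
for z in range(60,110,3):
  k=(v>-45)&(v<0)&(u<-5)&(u>-60)&(P[:,2]>=z)&(P[:,2]<z+3)
  if k.sum()>1: print(z,k.sum(),np.percentile(u[k],[3,97]),np.percentile(v[k],[3,97]),F[k].mean(0))
"
```

```text
60 11 [-35.481 -33.18 ] [-43.028  -1.33 ] [104.727  59.     25.727]
63 7 [-33.834 -31.354] [-37.967  -3.317] [105.     57.571  23.286]
66 10 [-32.332 -30.074] [-36.888  -2.031] [104.3  53.3  12.7]
69 7 [-30.432 -27.289] [-37.317  -4.31 ] [101.571  46.714   1.571]
72 14 [-28.975 -24.824] [-43.539  -1.626] [105.571  60.714  32.429]
75 8 [-27.595 -23.332] [-37.48   -6.168] [110.5    86.625  76.5  ]
78 63 [-24.331  -5.856] [-44.424  -1.258] [137.286 120.032  55.825]
81 3 [-14.398  -8.184] [-29.748  -8.579] [142.667 115.      1.333]
96 13 [-49.247 -19.777] [-31.414 -26.015] [60.385 58.538 53.   ]
99 12 [-49.359 -17.175] [-32.53  -28.352] [41.5   47.333 53.083]
102 18 [-48.918 -16.233] [-32.87  -28.928] [43.389 50.    55.778]
105 16 [-49.771 -17.119] [-34.95  -26.674] [50.25  56.562 62.   ]
108 18 [-47.33  -17.536] [-33.835 -28.289] [38.    45.611 51.389]
```

The fingertips sit at about TCP+10 mm at half opening, so they passed over the slope without touching it. I'll back off, go lower and approach again.

Emit:
drive_tool([
  [[-0.0144, 0.0042, 0], [0, 0, 0], 50],
  [[-0.0144, 0.0042, 0], [0, 0, 0], 50],
  [[0, 0, -0.0175], [0, 0, 0], 50],
  [[0, 0, -0.0175], [0, 0, 0], 50],
  [[0, 0, 0], [0, 0, 0], 50],
])

```text
t: 5.08
tool_pos: [441.3, -165.6, 49.3]
ee_rot: [[-0.959, 0.283, -0.002], [0.283, 0.959, 0.001], [0.003, 0.0, -1.0]]
force: [-0.1, 0.2, 0.1]
finger_gap: 0.503
gripper_force: 0.0
```

```bash
cat >> h.py <<'E'
def fing(zs,vr=(-45,0),ur=(-90,-5)):
    c=cams.read_camera('scene');W=cloud(c);F=c['frame'].reshape(-1,3).astype(int);P=W.reshape(-1,3)
    d=np.array([.961,-.277]);a=np.array([.28,.96]);q=P[:,:2]-[503,-184.3];u=q@d;v=q@a
    for z in zs:
        k=(v>vr[0])&(v<vr[1])&(u<ur[1])&(u>ur[0])&(P[:,2]>=z)&(P[:,2]<z+3)&(F.max(1)<90)
        if k.sum()>1: print(z,k.sum(),np.percentile(u[k],[3,97]),np.percentile(v[k],[3,97]))
E
python3 -c "
from h import *
fing(range(30,90,3))"
```

```text
60 4 [-68.359 -52.488] [-29.642 -27.289]
63 13 [-79.792 -49.143] [-31.32  -28.092]
66 16 [-79.586 -50.155] [-32.315 -28.749]
69 13 [-77.229 -49.71 ] [-32.462 -28.431]
72 13 [-79.531 -50.883] [-32.658 -29.816]
75 17 [-79.23  -50.203] [-34.223 -29.33 ]
78 16 [-79.25  -49.963] [-35.193 -30.141]
81 17 [-78.925 -50.08 ] [-34.403 -30.877]
84 17 [-80.051 -49.84 ] [-34.541 -30.894]
87 12 [-78.973 -49.471] [-34.102 -30.362]
```

Emit:
drive_tool([
  [[0.0067, -0.0019, 0], [0, 0, 0], 50],
  [[0.0067, -0.0019, 0], [0, 0, 0], 50],
  [[0.0026, -0.0008, 0.0024], [0, 0, 0], 50],
  [[0.0026, -0.0007, 0.0024], [0, 0, 0], 50],
  [[0.0028, -0.0008, 0.0022], [0, 0, 0], 50],
  [[0.0028, -0.0008, 0.0021], [0, 0, 0], 50],
])

```text
t: 5.88
tool_pos: [467.3, -173.2, 59.5]
ee_rot: [[-0.959, 0.282, -0.0], [0.282, 0.959, -0.0], [0.0, -0.0, -1.0]]
force: [-4.2, 0.7, 3.7]
finger_gap: 0.5
gripper_force: 2.9
```

```bash
cat >> h.py <<'E'
def sface():
    c=cams.read_camera('scene');W=cloud(c);f=c['frame']
    for n,m in colours(f).items():
        m=m&(W[...,0]>440)&(W[...,0]<720)&(W[...,1]<-90)&(W[...,1]>-300)&(W[...,2]>20)
        if m.sum()<15: continue
        P=W[m];P=P[np.linalg.norm(P-np.median(P,0),axis=1)<65]
        v=np.linalg.svd(P-P.mean(0),full_matrices=False)[2]
        print(n,len(P),P.mean(0),'n',v[2]*np.sign(v[2][2]))
E
python3 -c "
from h import *
sface();print(telemetry.get_obs()['force'])"
```

```text
orange 96 [ 475.151 -205.719   71.248] n [-0.786  0.189  0.588]
yellow 193 [ 517.467 -189.81    82.912] n [ 0.184 -0.051  0.982]
[-3.312  1.316  5.955]
```

Emit:
drive_tool([
  [[0.003, -0.0009, 0.0019], [0, 0, 0], 50],
  [[0.003, -0.0008, 0.0019], [0, 0, 0], 50],
  [[0.0031, -0.0009, 0.0016], [0, 0, 0], 50],
  [[0.0031, -0.0009, 0.0016], [0, 0, 0], 50],
  [[0.0032, -0.0009, 0.0013], [0, 0, 0], 50],
  [[0.0033, -0.001, 0.0013], [0, 0, 0], 50],
  [[0.0033, -0.001, 0.001], [0, 0, 0], 50],
  [[0.0034, -0.0009, 0.001], [0, 0, 0], 50],
  [[0.0034, -0.001, 0.0008], [0, 0, 0], 50],
  [[0.0034, -0.001, 0.0007], [0, 0, 0], 50],
  [[0.0035, -0.001, 0.0005], [0, 0, 0], 50],
  [[0.0035, -0.001, 0.0004], [0, 0, 0], 50],
  [[0, 0, 0], [0, 0, 0], 50],
  [[0, 0, 0], [0, 0, 0], 50],
])

```text
t: 7.68
tool_pos: [506.3, -184.4, 73.0]
ee_rot: [[-0.959, 0.282, -0.0], [0.282, 0.959, 0.0], [0.0, 0.0, -1.0]]
force: [-0.2, -0.0, 0.6]
finger_gap: 0.496
gripper_force: 0.0
```

```bash
python3 -c "
from h import *
sface();print(telemetry.get_obs()['force'])"
```

```text
red 140 [ 508.584 -200.664   59.388] n [-0.832  0.252  0.493]
orange 197 [ 546.123 -201.557   80.359] n [ 0.05  -0.008  0.999]
[1.083 0.182 0.511]
```

Emit:
drive_tool([
  [[-0.0105, 0.0031, 0], [0, 0, 0], 50],
  [[-0.0105, 0.003, 0], [0, 0, 0], 50],
  [[0, 0, -0.0115], [0, 0, 0], 50],
  [[0, 0, -0.0115], [0, 0, 0], 50],
  [[0, 0, 0], [0, 0, 0], 50],
  [[0.0067, -0.0019, 0], [0, 0, 0], 50],
  [[0.0067, -0.0019, 0], [0, 0, 0], 50],
  [[0.0026, -0.0008, 0.0024], [0, 0, 0], 50],
  [[0.0026, -0.0007, 0.0024], [0, 0, 0], 50],
  [[0.0028, -0.0008, 0.0022], [0, 0, 0], 50],
  [[0.0028, -0.0008, 0.0021], [0, 0, 0], 50],
])

```text
t: 9.1
tool_pos: [509.9, -185.4, 59.3]
ee_rot: [[-0.959, 0.283, 0.0], [0.283, 0.959, -0.0], [-0.0, -0.0, -1.0]]
force: [-1.9, -0.4, -0.3]
finger_gap: 0.499
gripper_force: 0.3
```

```bash
python3 -c "
from h import *
sface();print(telemetry.get_obs()['force'])"
```

```text
red 93 [ 516.779 -219.537   70.236] n [-0.736  0.209  0.644]
orange 188 [ 560.359 -202.207   82.888] n [ 0.167 -0.049  0.985]
[-0.058 -0.821  1.052]
```

Emit:
drive_tool([
  [[0.003, -0.0009, 0.0019], [0, 0, 0], 50],
  [[0.003, -0.0008, 0.0019], [0, 0, 0], 50],
  [[0.0031, -0.0009, 0.0016], [0, 0, 0], 50],
  [[0.0031, -0.0009, 0.0016], [0, 0, 0], 50],
  [[0.0032, -0.0009, 0.0013], [0, 0, 0], 50],
  [[0.0033, -0.001, 0.0013], [0, 0, 0], 50],
  [[0.0033, -0.001, 0.001], [0, 0, 0], 50],
  [[0.0034, -0.0009, 0.001], [0, 0, 0], 50],
  [[0.0034, -0.001, 0.0008], [0, 0, 0], 50],
  [[0.0034, -0.001, 0.0007], [0, 0, 0], 50],
  [[0.0035, -0.001, 0.0005], [0, 0, 0], 50],
  [[0.0035, -0.001, 0.0004], [0, 0, 0], 50],
  [[0, 0, 0], [0, 0, 0], 50],
  [[-0.01, 0.003, 0], [0, 0, 0], 50],
  [[-0.01, 0.003, 0], [0, 0, 0], 50],
  [[-0.01, 0.003, 0.02], [0, 0, 0], 50],
  [[-0.02, 0.03, 0.03], [0, 0, 0], 0],
  [[-0.01, 0.06, 0.01], [0, 0, 0], 0],
  [[0, 0.06, 0], [0, 0, 0], 0],
  [[0, 0, 0], [0, 0, 0], 0],
])

```text
t: 11.65
tool_pos: [487.3, -34.1, 133.4]
ee_rot: [[-0.96, 0.279, -0.0], [0.279, 0.96, 0.001], [0.001, 0.0, -1.0]]
force: [1.0, -1.0, 0.1]
finger_gap: 0.096
gripper_force: 0.0
```

```bash
python3 -c "
from h import *
sface();c=cams.read_camera('top');W,f=faces(c)
cv2.imwrite('pics/t3.png',cv2.resize(f[90:270,180:380,::-1],None,fx=3,fy=3))
m=(W[...,2]>74)&(W[...,2]<88)&(W[...,0]>520)&(W[...,0]<660)&(W[...,1]<-130)&(W[...,1]>-300)
P=W[m];print('timer top',len(P),*rect(P))
m=(W[...,2]>28)&(W[...,2]<46);m[:, :305]=0;m[:,345:]=0;m[:140]=0;m[245:]=0
P=W[m];print('rail',len(P),*rect(P))
"
```

```text
red 205 [ 590.593 -212.137   80.158] n [0.001 0.    1.   ]
red 506 [ 591.384 -208.306   79.385] n [ 0.016 -0.003  1.   ] long [ 0.273  0.962 -0.001]
orange 49 [ 629.881 -194.793   63.916] n [ 0.847 -0.237  0.475] long [ 0.278  0.96  -0.016]
timer top 1016 ((591.1312255859375, -209.4019775390625), (119.70813751220703, 54.8286018371582), 74.4373779296875) [[ 548.664 -259.707]
 [ 601.482 -274.417]
 [ 633.599 -159.097]
 [ 580.78  -144.387]]
rail 914 ((559.9195556640625, -292.1737365722656), (75.12431335449219, 247.24940490722656), 75.24368286132812) [[ 430.805 -297.009]
 [ 669.899 -359.985]
 [ 689.034 -287.339]
 [ 449.94  -224.362]]
```

View pics/t3.png

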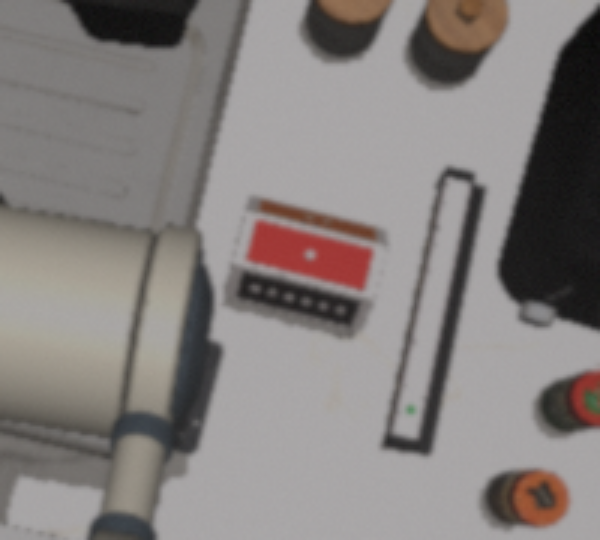

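Red is flat on top: centre (591,-209), with 41 mm to slide. I move to the left end with the fingers shut and measure the tips there.

Emit:
drive_tool([
  [[0.043, -0.026, 0], [0, 0, 0.7], 0],
  [[0.043, -0.026, 0], [0, 0, 0.7], 0],
  [[0.043, -0.026, 0], [0, 0, 0], 0],
  [[0, 0, -0.02], [0, 0, 0], 0],
  [[0, 0, 0], [0, 0, 0], 0],
])

```text
t: 12.38
tool_pos: [616.4, -117.0, 111.5]
ee_rot: [[-0.965, 0.261, -0.003], [0.261, 0.965, 0.001], [0.003, -0.0, -1.0]]
force: [-0.1, 0.5, -0.0]
finger_gap: 0.005
gripper_force: 0.0
```

```bash
python3 -c "
from h import *
o=telemetry.get_obs();T=o['tool_pos'];R=o['ee_rot'];print(T,o['finger_gap'])
c=cams.read_camera('scene');W=cloud(c);P=W.reshape(-1,3)
q=(P-T)@R
m=(abs(q[:,0])<40)&(abs(q[:,1])<40)&(q[:,2]>-60)&(q[:,2]<35)
for z in range(-40,35,4):
  k=m&(q[:,2]>=z)&(q[:,2]<z+4)
  if k.sum()>1: print(z,k.sum(),np.percentile(q[k,0],[3,97]),np.percentile(q[k,1],[3,97]))
m=(P[:,0]>590)&(P[:,0]<640)&(P[:,2]<30)
for y in range(-160,-60,10):
  k=m&(P[:,1]>=y)&(P[:,1]<y+10)
  if k.sum()>1: print(y,k.sum(),np.percentile(P[k,2],[3,50,97]))
"
```

```text
[ 616.357 -116.953  111.455] 0.004695239782737408
-40 19 [-15.071  17.924] [-13.643   6.223]
-36 22 [-14.494  18.078] [-12.49    8.193]
-32 18 [-14.074  17.083] [-12.728  -1.73 ]
-28 24 [-16.054  17.646] [-11.966  10.256]
-24 15 [-15.383  17.378] [-11.709  -2.44 ]
-20 20 [-14.529  16.618] [-12.412   4.699]
-16 16 [-15.127  16.384] [-10.047   1.   ]
-12 2 [-14.001  14.908] [-4.041 -3.896]
28 8 [-19.137  10.448] [-39.695 -37.259]
32 6 [-21.045  18.334] [-39.53 -35.68]
-100 2 [3.661 5.01  6.36 ]
-90 3 [1.87  2.757 3.316]
-80 2 [4.109 5.293 6.478]
-70 5 [-2.278 -0.094  3.23 ]
```

```bash
python3 -c "
from h import *
o=telemetry.get_obs();T=o['tool_pos'];R=o['ee_rot']
for n in ('scene',):
  c=cams.read_camera(n);W=cloud(c);P=W.reshape(-1,3);q=(P-T)@R
  m=(abs(q[:,0])<60)&(abs(q[:,1])<110)
  for z in range(-160,12,6):
    k=m&(q[:,2]>=z)&(q[:,2]<z+6)
    if k.sum()>1: print(z,k.sum(),np.percentile(q[k,0],[3,97]),np.percentile(q[k,1],[3,97]))
cv2.imwrite('pics/s4.png',cv2.resize(c['frame'][60:280,160:340,::-1],None,fx=2.7,fy=2.7))
"
```

```text
-160 63 [-18.505  26.816] [-52.368   6.335]
-154 62 [-18.777  26.841] [-51.516   8.258]
-148 57 [-20.076  26.569] [-52.942   9.371]
-142 69 [-21.283  26.768] [-52.504  16.108]
-136 230 [-32.301  36.356] [-89.881  82.267]
-130 108 [-32.087  37.792] [-90.433  66.576]
-124 89 [-32.349  38.327] [-88.859  74.115]
-118 107 [-30.4    38.358] [-88.649  75.714]
-112 120 [-32.333  38.703] [-83.16   76.275]
-106 109 [-31.391  38.816] [-83.465  74.171]
-100 94 [-32.96   38.586] [-82.997  73.728]
-94 50 [-34.855  37.036] [-83.119  77.801]
-82 2 [17.749 18.127] [8.09  9.615]
-76 2 [18.403 18.443] [6.949 7.141]
-70 26 [-14.878  18.452] [-16.92    6.819]
-64 27 [-14.876  17.901] [-13.778   6.792]
-58 34 [-14.419  17.949] [-14.151  10.349]
-52 31 [-14.901  17.644] [-15.117   8.807]
-46 30 [-15.237  18.478] [-13.564   5.545]
-40 33 [-14.734  17.36 ] [-13.073   8.17 ]
-34 31 [-14.968  18.19 ] [-12.726   5.397]
-28 28 [-14.154  17.335] [-11.892   3.598]
-22 28 [-16.375  16.879] [-12.103  -2.877]
-16 17 [-11.879  16.944] [-10.417   3.643]
```

View pics/s4.png

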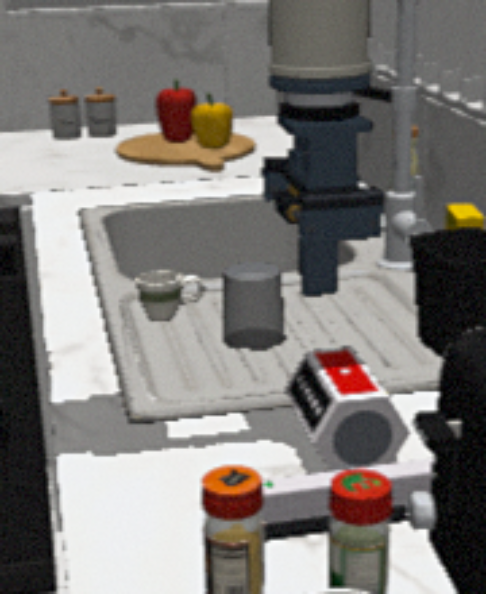

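Measured: the fingertips end at TCP+11 mm and the body starts at TCP+90. I descend to tip z≈15 and push along the rail normal.

Emit:
drive_tool([
  [[0, 0, -0.035], [0, 0, 0], 0],
  [[0, 0, -0.035], [0, 0, 0], 0],
  [[0, 0, -0.025], [0, 0, 0], 0],
  [[0, 0, -0.012], [0, 0, 0], 0],
  [[-0.002, -0.0077, 0], [0, 0, 0], 0],
  [[-0.002, -0.0077, 0], [0, 0, 0], 0],
  [[-0.001, -0.0039, 0], [0, 0, 0], 0],
  [[-0.001, -0.0039, 0], [0, 0, 0], 0],
  [[-0.001, -0.0039, 0], [0, 0, 0], 0],
  [[-0.001, -0.0039, 0], [0, 0, 0], 0],
  [[-0.001, -0.0039, 0], [0, 0, 0], 0],
])

```text
t: 13.85
tool_pos: [609.4, -150.0, 6.8]
ee_rot: [[-0.966, 0.259, 0.001], [0.259, 0.966, 0.001], [-0.001, 0.001, -1.0]]
force: [1.7, 8.1, 6.1]
finger_gap: 0.005
gripper_force: 4.5
```

```bash
cat >> h.py <<'E'
def chk():
    sface();c=cams.read_camera('top');W,f=faces(c)
    m=(W[...,2]>74)&(W[...,2]<86)&(W[...,0]>500)&(W[...,0]<660)&(W[...,1]<-130)&(W[...,1]>-320)
    P=W[m];print('top',len(P),*rect(P));print(telemetry.get_obs()['force'])
    # scene: right end face visible
    c=cams.read_camera('scene');W=cloud(c).reshape(-1,3)
    n=np.array([.2547,.967]);d=np.array([.967,-.2547]);q=W[:,:2]-[552.7,-315.9]
    s=q@d;t=q@n;k=(W[:,2]>42)&(W[:,2]<72)&(s>-30)&(s<50)&(t>0)&(t<65)
    if k.sum()>20:
        k&=abs(t-np.median(t[k]))<6
        print('end face t',k.sum(),np.median(t[k]),'s',np.percentile(s[k],[3,97]),'slope deg',np.degrees(np.polyfit(s[k],t[k],1)[0]))
E
python3 -c "
from h import *
chk()"
```

```text
red 179 [ 586.168 -231.907   80.204] n [0.    0.004 1.   ]
red 139 [ 576.51  -253.202   97.652] n [-0.165 -0.977  0.136] long [-0.163  0.163  0.973]
top 308 ((585.7326049804688, -230.17733764648438), (103.29318237304688, 52.52778244018555), 77.14196014404297) [[ 548.634 -274.684]
 [ 599.845 -286.374]
 [ 622.831 -185.67 ]
 [ 571.621 -173.981]]
[1.874 3.016 4.201]
end face t 332 41.1778603883505 s [-26.467  44.715] slope deg -0.7912929991946109
```

Emit:
drive_tool([
  [[-0.001, -0.0039, 0], [0, 0, 0], 0],
  [[-0.001, -0.0039, 0], [0, 0, 0], 0],
  [[-0.001, -0.0039, 0], [0, 0, 0], 0],
  [[-0.001, -0.0039, 0], [0, 0, 0], 0],
  [[-0.001, -0.0039, 0], [0, 0, 0], 0],
  [[-0.0005, -0.0019, 0], [0, 0, 0], 0],
  [[0, 0, 0], [0, 0, 0], 0],
])

```text
t: 14.88
tool_pos: [603.8, -171.6, 6.8]
ee_rot: [[-0.966, 0.259, 0.001], [0.259, 0.966, 0.0], [-0.001, 0.001, -1.0]]
force: [1.5, 5.5, 6.1]
finger_gap: 0.004
gripper_force: 3.3
```

```bash
python3 -c "
from h import *
chk()"
```

```text
red 184 [ 580.549 -254.443   80.258] n [ 0.015 -0.006  1.   ]
red 100 [ 568.511 -275.682  108.257] n [-0.276 -0.952  0.13 ] long [-0.155  0.178  0.972]
top 244 ((584.08984375, -255.0623779296875), (101.65027618408203, 52.64004135131836), 69.51945495605469) [[ 541.65  -293.466]
 [ 590.963 -311.884]
 [ 626.529 -216.659]
 [ 577.217 -198.241]]
[1.271 5.769 6.571]
end face t 344 19.282993155595797 s [-25.64  44.97] slope deg -0.7945288007099446
```

Emit:
drive_tool([
  [[-0.0005, -0.0019, 0], [0, 0, 0], 0],
  [[-0.0005, -0.0019, 0], [0, 0, 0], 0],
  [[-0.0003, -0.001, 0], [0, 0, 0], 0],
  [[-0.0002, -0.001, 0], [0, 0, 0], 0],
  [[-0.0003, -0.001, 0], [0, 0, 0], 0],
  [[0, 0, 0], [0, 0, 0], 0],
])

```text
t: 15.78
tool_pos: [602.0, -177.5, 6.8]
ee_rot: [[-0.966, 0.259, 0.001], [0.259, 0.966, 0.001], [-0.001, 0.001, -1.0]]
force: [3.2, 12.6, 8.9]
finger_gap: 0.004
gripper_force: 7.3
```

```bash
python3 -c "
from h import *
chk()"
```

```text
red 188 [ 578.951 -260.478   80.398] n [ 0.023 -0.001  1.   ]
red 84 [ 567.254 -283.398  101.692] n [-0.316 -0.94   0.125] long [-0.153  0.18   0.972]
top 226 ((581.3041381835938, -261.1706237792969), (99.86461639404297, 53.623443603515625), 69.80487060546875) [[ 538.903 -298.777]
 [ 589.23  -317.289]
 [ 623.705 -223.564]
 [ 573.378 -205.052]]
[ 3.11  13.392  8.896]
end face t 341 12.896200529860254 s [-25.642  43.85 ] slope deg -0.7968572415800509
```

Emit:
drive_tool([
  [[-0.0003, -0.001, 0], [0, 0, 0], 0],
  [[-0.0002, -0.001, 0], [0, 0, 0], 0],
  [[0, 0, 0], [0, 0, 0], 0],
])

```text
t: 16.3
tool_pos: [601.3, -177.6, 6.8]
ee_rot: [[-0.966, 0.259, 0.0], [0.259, 0.966, 0.004], [0.001, 0.004, -1.0]]
force: [4.3, 31.2, 13.4]
finger_gap: 0.004
gripper_force: 15.9
```

```bash
cat >> h.py <<'E'
def ang():
    n=np.array([.2547,.967]);d=np.array([.967,-.2547])
    S=[]
    for i in range(4):
        W=cloud(cams.read_camera('scene')).reshape(-1,3);q=W[:,:2]-[552.7,-315.9];s=q@d;t=q@n;z=W[:,2];r=[]
        for (a,b,lo,hi) in ((40,75,4,22),(8,31,-20,-6)):
            k=(z>a)&(z<b)&(abs(s)<(60 if a>30 else 125))&(t>lo)&(t<hi)
            for _ in range(4):
                p=np.polyfit(s[k],t[k],1);res=t-np.polyval(p,s);k&=abs(res)<max(1.5,2.5*res[k].std())
            r+=[np.degrees(p[0]),np.polyval(p,10),k.sum()]
        S.append(r)
    print('end deg,t | railright deg,t',np.mean(S,0),np.std(S,0))
E
python3 -c "
from h import *
ang();print(telemetry.get_obs()['force'])
c=cams.read_camera('scene');cv2.imwrite('pics/s5.png',cv2.resize(c['frame'][170:270,190:330,::-1],None,fx=5,fy=5))
c=cams.read_camera('top');cv2.imwrite('pics/t5.png',cv2.resize(c['frame'][140:250,240:360,::-1],None,fx=5,fy=5))
"
```

```text
end deg,t | railright deg,t [ -0.08   12.854 391.      0.211 -11.107 303.5  ] [0.317 0.096 4.062 0.029 0.129 2.291]
[ 3.852 30.706 13.854]
```

View pics/t5.png

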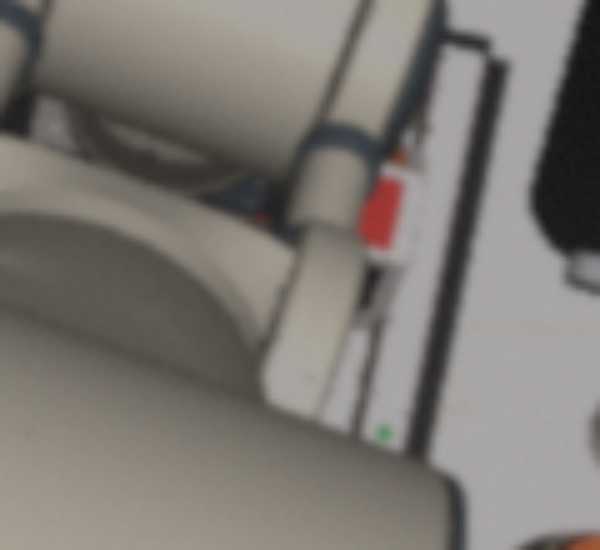

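End t minus rail back face is 24.0 mm (thickness 24), so they are in contact. I back off and check with the arm clear.

Emit:
drive_tool([
  [[0.0003, 0.001, 0], [0, 0, 0], 0],
  [[0.001, 0.0039, 0], [0, 0, 0], 0],
  [[0.0025, 0.0097, 0], [0, 0, 0], 0],
  [[0.0025, 0.0097, 0], [0, 0, 0], 0],
  [[0, 0, 0.04], [0, 0, 0], 0],
  [[0, 0, 0.05], [0, 0, 0], 0],
  [[-0.03, 0.05, 0.02], [0, 0, 0], 0],
  [[-0.03, 0.06, 0.01], [0, 0, 0], 0],
  [[-0.03, 0.06, 0], [0, 0, 0], 0],
  [[0, 0, 0], [0, 0, 0], 0],
])

```text
t: 17.85
tool_pos: [519.3, 8.3, 125.6]
ee_rot: [[-0.967, 0.255, -0.001], [0.255, 0.967, 0.001], [0.002, 0.0, -1.0]]
force: [-0.2, -0.4, 0.3]
finger_gap: 0.0
gripper_force: 0.0
```

```bash
python3 -c "
from h import *
ang()
c=cams.read_camera('top');W,f=faces(c)
m=(W[...,2]>74)&(W[...,2]<86)&(W[...,0]>500)&(W[...,0]<660)&(W[...,1]<-130)&(W[...,1]>-330)
P=W[m];print('top',len(P),*rect(P))
n=np.array([.2547,.967]);print('t centre',(np.array(rect(P)[0][0])-[552.7,-315.9])@n)
cv2.imwrite('pics/t6.png',cv2.resize(f[140:250,240:360,::-1],None,fx=5,fy=5,interpolation=cv2.INTER_CUBIC))
"
```

```text
end deg,t | railright deg,t [ -0.083  12.841 392.5     0.135 -11.202 307.   ] [0.135 0.04  4.153 0.039 0.133 4.062]
red 508 [ 581.531 -248.262   79.49 ] n [ 0.005 -0.003  1.   ] long [0.253 0.968 0.002]
orange 94 [ 613.939 -256.672   63.734] n [ 0.857 -0.224  0.463] long [0.246 0.969 0.013]
top 1021 ((581.24169921875, -249.3545379638672), (120.44160461425781, 56.456390380859375), 74.81773376464844) [[ 538.227 -300.081]
 [ 592.713 -314.866]
 [ 624.256 -198.628]
 [ 569.77  -183.843]]
t centre 71.61903257995601
```

View pics/t6.png

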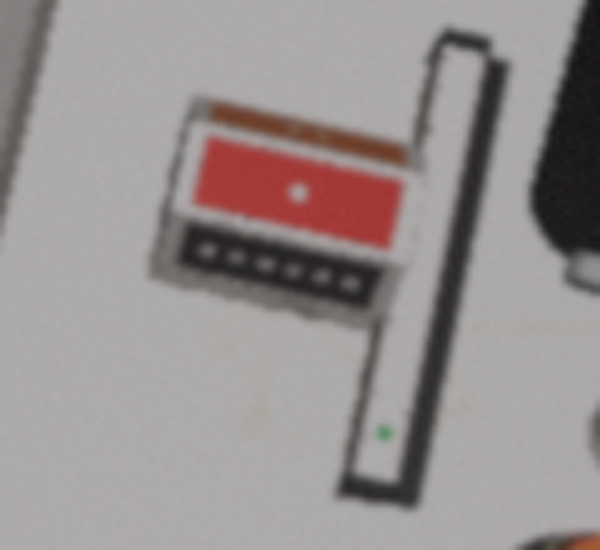

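The picture shows the timer with red up and its end flush on the rail, at about (390,250). The angle is within about 0.2° and t is 71.6 against the required 72. The arm is clear, so I hand in.

```bash
python3 -c "
from h import *
print(sign_off())"
```

```text
the job is handed in; nothing more can be done
None
```

The job is handed in: I rolled the timer twice until red was flat on top, slid it endways until its end sat flat on the rail's brass face (within about 0.2° and 0.5 mm by camera), and let go with the arm clear; the jars, cup and tumbler weren't touched.

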